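Start the cooling timers in the order the glass was made

TASK

Three fresh glass pieces are cooling on boards, each with its own tap timer on the same board. Start the timers in the order the glass was made: first the vase's, then the bowl's, then the paperweight's, gently pressing each black cap with the fingertips until its stem stays well down. Do not pick up or shove the timers, and leave the glass and the tools where they are.

Things in the scene. Friction and masses are not known exactly. Their poses are not given: they have to be found in the camera images.
- timer_vase: Tap timer of the tall vase: a loose round aluminium puck, 0.35 kg, 72 mm across, 30 mm high, on the robot's end of a cooling board (top of the board 12 mm above the bench), about 125 mm from the glass piece. All three timers look alike. Origin: centre of its underside, z up.
- top_vase (a point): Centre of the top of the black cap of the timer of the tall vase (flat round cap, 46 mm across, on a steel stem; its top stands 28 mm above the puck, 70 mm above the bench, while the stem is up). The cap rides on the stem with a soft spring (joint pad), 1.5 N/mm over 10 mm: a press squeezes it about 2 mm, then moves the stem, then squeezes it on; let go, it rises on the stem.
- cap_vase (a joint): How far the stem under the cap of the timer of the tall vase is down: 0 up, 0.010 m at the bottom stop. The stem slides straight down against a steady friction of about 2.5 N and stays where it is left; from 0.005 m down the timer runs.
- pad_vase (a joint): How far the cap of that timer (the tall vase) is squeezed down on its stem's spring: 0 free, 0.010 m squeezed solid at 15 N. Squeezed over 0.0095 m (about 14 N) is too hard a press.
- timer_bowl: Tap timer of the bowl: a loose round aluminium puck, 0.35 kg, 72 mm across, 30 mm high, on the robot's end of a cooling board (top of the board 12 mm above the bench), about 125 mm from the glass piece. All three timers look alike. Origin: centre of its underside, z up.
- top_bowl (a point): Centre of the top of the black cap of the timer of the bowl (flat round cap, 46 mm across, on a steel stem; its top stands 28 mm above the puck, 70 mm above the bench, while the stem is up). The cap rides on the stem with a soft spring (joint pad), 1.5 N/mm over 10 mm: a press squeezes it about 2 mm, then moves the stem, then squeezes it on; let go, it rises on the stem.
- cap_bowl (a joint): How far the stem under the cap of the timer of the bowl is down: 0 up, 0.010 m at the bottom stop. The stem slides straight down against a steady friction of about 2.5 N and stays where it is left; from 0.005 m down the timer runs.
- pad_bowl (a joint): How far the cap of that timer (the bowl) is squeezed down on its stem's spring: 0 free, 0.010 m squeezed solid at 15 N. Squeezed over 0.0095 m (about 14 N) is too hard a press.
- timer_weight: Tap timer of the paperweight: a loose round aluminium puck, 0.35 kg, 72 mm across, 30 mm high, on the robot's end of a cooling board (top of the board 12 mm above the bench), about 125 mm from the glass piece. All three timers look alike. Origin: centre of its underside, z up.
- top_weight (a point): Centre of the top of the black cap of the timer of the paperweight (flat round cap, 46 mm across, on a steel stem; its top stands 28 mm above the puck, 70 mm above the bench, while the stem is up). The cap rides on the stem with a soft spring (joint pad), 1.5 N/mm over 10 mm: a press squeezes it about 2 mm, then moves the stem, then squeezes it on; let go, it rises on the stem.
- cap_weight (a joint): How far the stem under the cap of the timer of the paperweight is down: 0 up, 0.010 m at the bottom stop. The stem slides straight down against a steady friction of about 2.5 N and stays where it is left; from 0.005 m down the timer runs.
- pad_weight (a joint): How far the cap of that timer (the paperweight) is squeezed down on its stem's spring: 0 free, 0.010 m squeezed solid at 15 N. Squeezed over 0.0095 m (about 14 N) is too hard a press.
- vase: Tall vase of amber glass, loose, 140 mm high, 72 mm across at its widest. Origin: centre of its underside, z up. It stands on the far end of its cooling board.
- bowl: Open bowl of amber glass, loose, 46 mm high, 98 mm across the rim. Origin: centre of its underside. On the far end of its board.
- weight: Paperweight: solid dome of amber glass, loose, 61 mm high, 76 mm across. Origin: centre of its underside. On the far end of its board.
- board_vase: Cooling board under the tall vase and its timer: fixed pale slab 250 x 100 x 12 mm. Origin: centre of its underside; x along its length, from the timer (at x about -0.07 m) to the glass (at x about +0.055 m).
- board_bowl: Cooling board under the bowl and its timer: fixed pale slab 250 x 100 x 12 mm. Origin: centre of its underside; x along its length, from the timer (at x about -0.07 m) to the glass (at x about +0.055 m).
- board_weight: Cooling board under the paperweight and its timer: fixed pale slab 250 x 100 x 12 mm. Origin: centre of its underside; x along its length, from the timer (at x about -0.07 m) to the glass (at x about +0.055 m).
- jacks: Steel jacks (big sprung tongs), 240 x 36 mm, 10 mm thick, lying between two boards on the left. Bystander, loose. Its origin lies on its underside.
- tweezers: Steel tweezers, 208 x 30 mm, 8 mm thick, lying between two boards on the right. Bystander, loose. Its origin lies on its underside.
- wood_block: Wooden shaping cup 86 mm across, 50 mm high, with a stick handle 150 mm long towards its +y (origin under the cup); outside the boards on the left. Bystander, loose. Its origin lies on its underside.
- paddle: Flat wooden paddle 255 x 65 x 14 mm, outside the boards on the right. Bystander, loose. Its origin lies on its underside.

How it is judged (in metres and radians):
On the way, in this order (a step that is already met when the one before it is completed fails the run):
1. the timer of the tall vase is running (stem at least 5 mm down) (value of joint cap_vase above 0.005 m), for 0.1 s.
2. the timer of the bowl is running (stem at least 5 mm down) (value of joint cap_bowl above 0.005 m), for 0.1 s.
3. the timer of the paperweight is running (stem at least 5 mm down) (value of joint cap_weight above 0.005 m), for 0.1 s.
At the end, for the whole second after the job is handed in: All three stems are at least 5 mm down, the timers stand upright and at rest within 25 mm of where they were, the glass within 15 mm and upright, and the other loose things within 25 mm (value of joint each of cap_vase, cap_bowl, cap_weight above 0.005 m and distance of each of timer_vase, timer_bowl, timer_weight, jacks, tweezers, wood_block, paddle from where it was at the start of the episode below 0.025 m and angle between each of timer_vase, vase, timer_bowl, bowl, timer_weight, weight's own z axis and vertical below 0.1 rad and linear speed of each of timer_vase, timer_bowl, timer_weight below 0.02 m/s and distance of each of vase, bowl, weight from where it was at the start of the episode below 0.015 m); the robot touches nothing.
It fails at once if a timer was set running before its turn ((value of joint cap_bowl above 0.005 m and value of joint cap_vase below 0.005 m) or (value of joint cap_weight above 0.005 m and value of joint cap_bowl below 0.005 m) or (value of joint cap_weight above 0.005 m and value of joint cap_vase below 0.005 m)).
It fails at once if a cap was pressed too hard: squeezed down on its spring by over 9.5 mm (about 14 N) (value of joint any of pad_vase, pad_bowl, pad_weight above 0.0095 m).
It fails at once if a timer was lifted, tipped over or shoved more than 25 mm (height (world z) of any of timer_vase, timer_bowl, timer_weight above 0.02 m or angle between any of timer_vase, timer_bowl, timer_weight's own z axis and vertical above 0.3 rad or distance of any of timer_vase, timer_bowl, timer_weight from where it was at the start of the episode above 0.025 m).
It fails at once if a glass piece was moved more than 15 mm or tipped (distance of any of vase, bowl, weight from where it was at the start of the episode above 0.015 m or angle between any of vase, bowl, weight's own z axis and vertical above 0.25 rad).
It fails at once if another thing on the bench was moved more than 25 mm (distance of any of jacks, tweezers, wood_block, paddle from where it was at the start of the episode above 0.025 m).
It also fails if it takes over 56 s, if anything falls off the work surface, if the arm or the gripper's body presses on something with over 40 N, if the wrist force passes 120 N, or if a joint passes its speed limit or range.

ROBOT

A 7-joint arm with a two-finger parallel gripper is mounted at the origin on the work surface. World frame = base frame: x ahead of the robot, y to its left, z up, the work surface at z = 0. Lengths are in m, angles in degrees, forces in N, time in s.
With the tool pointing down it reaches from about 0.425 to 0.875 m from the base axis. Payload 4.7 kg.
Tool frame: the origin (TCP) lies at the very end of the fingers, on their centre line; the grasp point (between the pads) lies 19 mm behind it (env.grasp_offset is the distance from the TCP to the grasp point, in m); z points along the fingers, y is the line along which they close (so a half turn about z gives the same grasp; the last joint's range is limited). The gripper opens to 87 mm and grips with 3 to 60 N. Pads are 19 mm wide; open, the fingers measure 117 mm over their backs; the gripper's body (75 mm by 190 mm) begins 51 mm behind the grasp point.
Start: joints at [-73.276, 18.392, -4.016, 83.108, 1.295, 78.541, -3.26], TCP at [0.178, 0.625, 0.223] pointing down, gripper open.
Joint ranges: [-163.93, 163.93], [-17.29, 119.83], [-79.2, 71.16], [3.27, 140.29], [-89.18, 269.18], [5.43, 117.66], [-154.24, 154.24]. Speed limits (degrees/s): [147.25, 147.25, 180, 180, 180, 180, 180].

INTERFACE

Orientations are given as [roll, pitch, yaw] about the fixed x, y, z axes, in that order (R = Rz(yaw) Ry(pitch) Rx(roll)).
In Python, from cell import env gives the robot as it stands. The module is installed in compiled form; this text tells all that it offers.
- The arm moves only by the tool drive_tool, never from a script. Its argument "moves" is one flat list of numbers, 5 for each row, row after row: the shift along the tool's x, y, z in units of 40 mm (1.0 is 40 mm), then the turn about the tool's z in units of 10 degrees (1.0 is 10 degrees), then the finger opening in mm, from 0 to 87. A call has 1 to 5 rows; each row is the pose to reach, as a shift and turn from the pose commanded when the call began, along the tool's axes at that moment; what a row does not reach only later rows make up. A row lasts 1/8 s, in which the tool goes at most 62.5 mm and 10.7 degrees, less where a joint would pass 70% of its speed; a pose out of reach is approached as far as the arm can. A call with a gripper value outside its range is refused whole. The fingers move at their own pace and stop on an object; "squeeze" is the grip in N (left out, the last holds). Time passes only in rows, so rows that repeat a pose let the fingers close. It gives the time, the measured TCP pose, the force, the opening and the grip force at its end, in the units of the state.
- env.get_obs(): the state, without advancing time (a new reading comes with each control period).
- env.read_camera(name): name is "scene" or "top" or "wrist"; returns (picture, depth): 384x512x3 uint8, red, green, blue; 384x512 float32, m along the optical axis (not along the pixel's ray), 0 where there is no reading.
- env.camera_model(name): a dict with "K" (3x3 intrinsics, pixels), "k1" (the pictures are not rectified: a ray, as slopes to the right and down, at radius r is drawn at 1 + k1 r^2 times it, then the intrinsics apply), "rvec" (rotation vector, rad) and "tvec" (3), from world to camera coordinates, as OpenCV has them; the wrist camera has in their place "tool_from_camera" (4x4, takes a point from camera to tool coordinates, whose origin is the TCP and whose axes are the flange's). Camera axes: x right, y down, z forward; pixel columns grow to the right and rows downward; lengths in m; the calibration is good to about 2 mm. A picture is of the moment at which its call begins: read the wrist's pose just before it. camera_model takes no time and is no camera call.
- env.sign_off(): hands the job in; it is judged then, once.
The state is a dict: "time_s": time; "qpos": joint angles; "joint_velocities": joint speeds; "effort": joint torques, N m; "tool_pos": TCP position; "tool_rot": TCP orientation; "force": force on the tool from outside, world axes, zero at the start; "wrist_torque": the same for the moment, N m; "grip_width": finger opening in m; "grasp_force": force on a finger pad.
Only numpy, scipy, OpenCV 4.12 (cv2) and the standard library are available. Lean on these libraries where they do the work, as an engineer would, in place of code of your own. Each camera call takes 0.05 s, during which the arm holds its last target. There are 200 camera calls.

## Working session

There is one attempt and no reset: what is moved stays moved. The work goes in short steps, Python scripts to look and compute and a tool call to move; the robot and the scene stay as the last step left them, time stands still between calls to the robot, and variables do not carry over. Pictures are saved under pics/ and viewed, at most 10 in all, crops included, and the job is handed in when it is done.

Besides the shell and the picture viewer there is one more tool, called after ">>>" in YAML: its name, and indented under it one key for each argument. drive_tool: Moves the arm, as the interface text tells. Its arguments: {"type":"object","properties":{"moves":{"type":"array","items":{"type":"number"}},"squeeze":{"type":"number"}},"required":["moves"]}

```bash
mkdir -p pics; cat > h.py <<'E'
import numpy as np, cv2
from cell import env
def ray(name,uv,z):
    m=env.camera_model(name);K=np.array(m["K"]);R=cv2.Rodrigues(np.array(m["rvec"],float))[0];t=np.array(m["tvec"],float).ravel()
    p=cv2.undistortPoints(np.array(uv,float).reshape(-1,1,2),K,np.array([m["k1"],0,0,0.]))[:,0]
    d=np.c_[p,np.ones(len(p))]@R; c=-R.T@t
    return c+d*((z-c[2])/d[:,2])[:,None]
E
python3 - <<'E'
from h import *
for n in("top","scene"):
    im,d=env.read_camera(n); np.savez(n,im=im,d=d); cv2.imwrite(f"pics/{n}.png",im[...,::-1])
    print(n,env.camera_model(n))
o=env.get_obs();print(o["time_s"],o["tool_pos"],o["tool_rot"],o["grip_width"])
E
```

```text
top {'K': array([[428.54050675,   0.        , 251.91737316],
       [  0.        , 428.54050675, 198.62863791],
       [  0.        ,   0.        ,   1.        ]]), 'k1': -0.16153902961007627, 'rvec': array([ 2.12797766, -2.16744045,  0.12762927]), 'tvec': array([0.02776517, 0.5653042 , 1.21529555])}
scene {'K': array([[389.69742112,   0.        , 257.0645227 ],
       [  0.        , 389.69742112, 194.68445235],
       [  0.        ,   0.        ,   1.        ]]), 'k1': -0.10478509491632604, 'rvec': array([ 1.79014641,  1.68235968, -0.73685303]), 'tvec': array([-0.03590916, -0.32599657,  1.84917615])}
0.1 [0.17815216 0.62460633 0.22156751] [-1.79902060e+02  3.83333396e-03  1.64085515e+02] 0.08677126313943334
```

View pics/top.png

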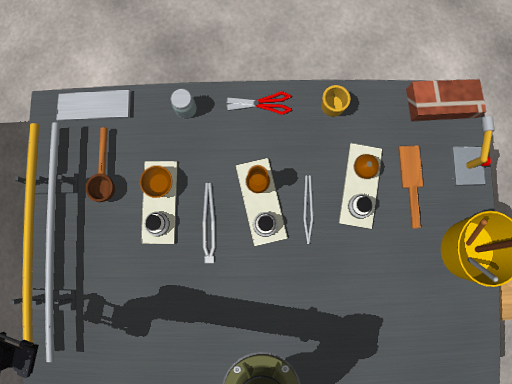

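View pics/scene.png

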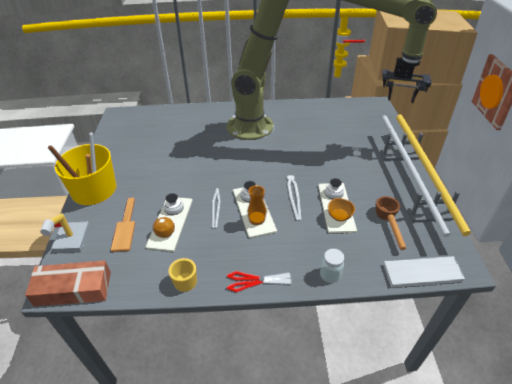

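The top view shows, from left to right, the bowl (timer cap about (157,222)), the vase (cap (265,223)) and the paperweight (cap (361,205)). In the scene view the tall piece is in the middle, which confirms the vase. A yellow and a silver rail run on the left, between the arm's start and the boards.

```bash
python3 - <<'E'
from h import *
z=np.load("top.npz");im=z["im"];d=z["d"]
g=im.max(2)
for n,(u,v) in dict(vase=(265,223),bowl=(157,222),weight=(361,205)).items():
    s=(g<45).astype(np.uint8); k=np.zeros_like(s);k[v-16:v+17,u-18:u+19]=1
    nn,lab,st,c=cv2.connectedComponentsWithStats(s*k)
    i=1+st[1:,4].argmax(); (cx,cy),r=cv2.minEnclosingCircle(cv2.findContours((lab==i).astype(np.uint8),0,1)[0][0])
    print(n,st[i],c[i],(cx,cy),r,ray("top",[c[i]],.07)[0],"expect r px ~8", "depth",np.median(d[lab==i]))
# depth -> height map of points
m=env.camera_model("top");R=cv2.Rodrigues(m["rvec"])[0]
vv,uu=np.mgrid[0:384,0:512]
p=cv2.undistortPoints(np.c_[uu.ravel(),vv.ravel()].astype(float).reshape(-1,1,2),m["K"],np.array([m["k1"],0,0,0]))[:,0]
P=((np.c_[p,np.ones(len(p))]*d.reshape(-1,1)-m["tvec"])@R).reshape(384,512,3)
for q in [(32,180),(51,180),(32,300),(51,300),(265,223),(157,222),(361,205),(258,178),(26,330),(70,180),(85,180)]: print(q,P[q[1],q[0]].round(3))
w=np.concatenate([im[135:260,130:300],im[135:260,325:400]],1)
cv2.imwrite("pics/c.png",cv2.resize(w[...,::-1],None,fx=3,fy=3,interpolation=cv2.INTER_CUBIC))
E
```

```text
vase [259 216  14  15 168] [265.46428571 222.93452381] (265.4072265625, 222.8505096435547) 7.324849605560303 [ 0.49140454 -0.02005631  0.07      ] expect r px ~8 depth 1.210352
bowl [146 215  15  15 174] [152.94827586 222.05172414] (152.593017578125, 222.1511688232422) 7.634340286254883 [0.49927873 0.30128921 0.07      ] expect r px ~8 depth 1.215275
weight [357 197  15  15 173] [364.10404624 204.01156069] (364.2878723144531, 203.9242401123047) 7.436546802520752 [ 0.53966392 -0.30391733  0.07      ] expect r px ~8 depth 1.2148064
(32, 180) [0.626 0.667 0.096]
(51, 180) [0.624 0.605 0.097]
(32, 300) [0.273 0.667 0.075]
(51, 300) [0.277 0.595 0.096]
(265, 223) [ 0.491 -0.019  0.071]
(157, 222) [0.499 0.29  0.069]
(361, 205) [ 0.537 -0.294  0.073]
(258, 178) [ 0.629 -0.002  0.021]
(26, 330) [0.189 0.672 0.102]
(70, 180) [0.631 0.566 0.05 ]
(85, 180) [0.639 0.538 0.002]
```

View pics/c.png

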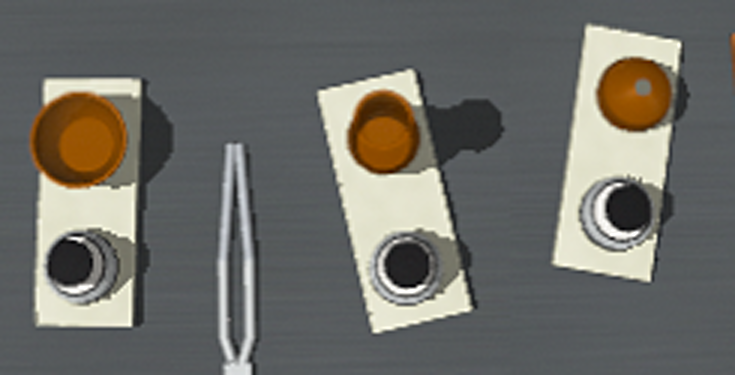

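Caps at 70 mm height: vase (0.491,-0.020), bowl (0.499,0.301), paperweight (0.540,-0.304). Each one's size and depth match. The rails top out near 0.10 m, so I travel at z 0.22 with the fingers closed and square the tool to the world.

>>> drive_tool:
  moves: [-1.3, -0.9, 0, -0.8, 0, -2.6, -1.8, 0, -1.6, 0, -3.9, -2.7, 0, -1.6, 0, -5.2, -3.6, 0, -1.6, 0, -6.5, -4.5, 0, -1.6, 0]
  squeeze: 10

```text
time_s: 0.72
tool_pos: [0.3775, 0.3816, 0.2223]
tool_rot: [-180.0, -0.0, -179.9]
force: [1.4, 1.2, -0.9]
grip_width: 0.0448
grasp_force: 0.0
```

>>> drive_tool:
  moves: [-0.9, -1.2, 0, 0, 0, -1.8, -2.4, 0, 0, 0, -2.4, -3.7, 0, 0, 0, -2.8, -5.0, 0, 0, 0, -2.8, -6.3, 0, 0, 0]

```text
time_s: 1.35
tool_pos: [0.4896, 0.1294, 0.2221]
tool_rot: [-180.0, -0.0, -180.0]
force: [0.7, -0.9, -0.2]
grip_width: 0.0016
grasp_force: 0.0
```

>>> drive_tool:
  moves: [0, -1.3, 0, 0, 0, 0, -2.6, 0, 0, 0, 0, -3.7, 0.5, 0, 0, 0, -3.7, 1.5, 0, 0, 0, -3.7, 1.5, 0, 0]

```text
time_s: 1.98
tool_pos: [0.4865, -0.0167, 0.1599]
tool_rot: [-180.0, -0.4, -180.0]
force: [-0.2, 0.6, 0.4]
grip_width: 0.0004
grasp_force: 0.0
```

```bash
cat >> h.py <<'E'
def wray(o,uv,z):
    from scipy.spatial.transform import Rotation as S
    m=env.camera_model("wrist");T=np.array(m["tool_from_camera"])
    R=S.from_euler("xyz",o["tool_rot"],degrees=True).as_matrix()
    p=cv2.undistortPoints(np.array(uv,float).reshape(-1,1,2),np.array(m["K"]),np.array([m["k1"],0,0,0.]))[:,0]
    d=np.c_[p,np.ones(len(p))]@T[:3,:3].T@R.T; c=R@T[:3,3]+o["tool_pos"]
    return c+d*((z-c[2])/d[:,2])[:,None]
def look(fn,z=.07):
    o=env.get_obs();im,d=env.read_camera("wrist");cv2.imwrite(fn,im[...,::-1])
    n,lab,st,c=cv2.connectedComponentsWithStats((im.max(2)<45).astype(np.uint8))
    print(o["time_s"],o["tool_pos"],o["tool_rot"],o["force"])
    for i in range(1,n):
        if st[i,4]>300: print(st[i],c[i],wray(o,[c[i]],z)[0],"depth",np.median(d[lab==i]))
E
python3 -c "
from h import *
look('pics/w1.png')"
```

```text
1.975 [ 0.48652192 -0.01665755  0.15991363] [-179.9638318    -0.36513846 -179.97711969] [-0.19742442  0.61264118  0.35117724]
[229 184  28  68 689] [242.87953556 219.10740203] [ 0.50475496 -0.03079307  0.07      ] depth 0.25980505
[260 222  16  30 327] [267.16819572 235.87767584] [ 0.52026776 -0.0097413   0.07      ] depth 0.15614827
[  0 283  27  42 962] [ 11.11538462 304.84407484] [ 0.58805708 -0.24525455  0.07      ] depth 0.09916977
[491 283  21  41 711] [502.6371308  304.74824191] [0.58758974 0.20687303 0.07      ] depth 0.100679025
[   0  357  356   27 8836] [180.21819828 370.90719783] [ 0.6632246  -0.09468596  0.07      ] depth 0.057026975
```

View pics/w1.png

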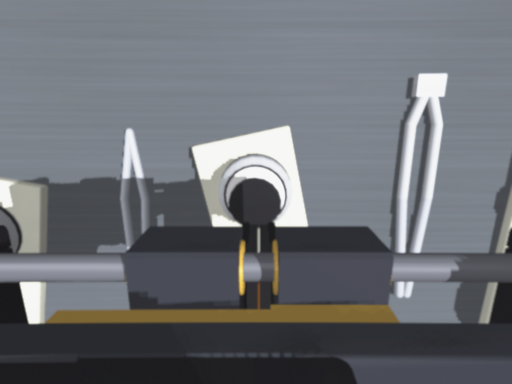

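The wrist view shows the vase's cap centred at about (255,205), with the fingertip above it. That casts to about (0.491,-0.020), the same as the top view. I descend to just above it.

>>> drive_tool:
  moves: [-0.1, -0.1, 0.6, 0, 0, -0.1, -0.1, 1.2, 0, 0, -0.1, -0.1, 1.9, 0, 0, -0.1, -0.1, 1.9, 0, 0]

```text
time_s: 2.52
tool_pos: [0.4926, -0.0194, 0.0863]
tool_rot: [-180.0, -0.1, -179.8]
force: [-0.4, 0.1, 1.0]
grip_width: 0.0005
grasp_force: 0.0
```

Next is a gentle press to z of about 0.059, 27 mm down in slow steps.

>>> drive_tool:
  moves: [0, 0, 0.2, 0, 0, 0, 0, 0.35, 0, 0, 0, 0, 0.45, 0, 0, 0, 0, 0.5, 0, 0, 0, 0, 0.5, 0, 0]

```text
time_s: 3.15
tool_pos: [0.4936, -0.0201, 0.0669]
tool_rot: [180.0, 0.0, -179.9]
force: [1.0, 0.8, 1.6]
grip_width: 0.0004
grasp_force: 0.9
```

>>> drive_tool:
  moves: [0, 0, 0.05, 0, 0, 0, 0, 0.1, 0, 0, 0, 0, 0.15, 0, 0, 0, 0, 0.2, 0, 0, 0, 0, 0.2, 0, 0]

```text
time_s: 3.78
tool_pos: [0.4935, -0.0201, 0.0586]
tool_rot: [180.0, 0.0, -179.9]
force: [1.8, 1.2, 2.1]
grip_width: 0.0007
grasp_force: 1.3
```

>>> drive_tool:
  moves: [0, 0, 0.04, 0, 0, 0, 0, 0.08, 0, 0, 0, 0, 0.08, 0, 0]

```text
time_s: 4.15
tool_pos: [0.4936, -0.0201, 0.0558]
tool_rot: [180.0, 0.0, -179.9]
force: [-0.5, 0.8, 6.1]
grip_width: 0.0005
grasp_force: 3.4
```

The force rose to 6 N at the stop, so the vase's stem is at the bottom. I lift straight up and go to the bowl's timer.

>>> drive_tool:
  moves: [0, 0, -0.5, 0, 0, 0, 0, -1.8, 0, 0, 0, 0.2, -3.0, 0, 0, -0.1, 1.4, -3.0, 0, 0, -0.1, 2.8, -3.0, 0, 0]

```text
time_s: 4.78
tool_pos: [0.4969, 0.0914, 0.1755]
tool_rot: [-180.0, -0.0, 179.9]
force: [1.8, 0.5, 0.4]
grip_width: 0.0002
grasp_force: 0.0
```

>>> drive_tool:
  moves: [0, 1.4, 0, 0, 0, 0, 2.8, 0, 0, 0, 0, 4.2, 0, 0, 0, 0, 5.2, 0, 0, 0, 0, 5.2, 0, 0, 0]

```text
time_s: 5.4
tool_pos: [0.4945, 0.3031, 0.1737]
tool_rot: [-179.9, -0.2, -179.6]
force: [0.5, -0.7, 0.2]
grip_width: 0.0001
grasp_force: 0.0
```

>>> drive_tool:
  moves: [0, 0, 0.7, 0, 0, -0.05, -0.05, 1.4, 0, 0, -0.05, -0.05, 2.2, 0, 0, -0.05, -0.05, 2.2, 0, 0]

```text
time_s: 5.9
tool_pos: [0.4966, 0.2945, 0.0843]
tool_rot: [-179.7, -0.3, 180.0]
force: [-0.8, 0.0, -0.2]
grip_width: 0.0007
grasp_force: 0.0
```

```bash
python3 - <<'E'
from h import *
look('pics/w2.png')
im,_=env.read_camera("top")
s=(im.max(2)<45).astype(np.uint8);k=np.zeros_like(s);k[207:239,247:284]=1
n,l,st,c=cv2.connectedComponentsWithStats(s*k);i=1+st[1:,4].argmax();print("vase cap now",st[i],ray("top",[c[i]],.06)[0])
E
```

```text
5.9 [0.49663453 0.29445714 0.08425888] [-179.70426766   -0.3297528   179.98004626] [-0.80270039  0.02420609 -0.15348527]
[ 237  199   68   53 2216] [266.61687726 223.06723827] [0.49043948 0.29874137 0.07      ] depth 0.18517247
[131 239  55  11 361] [157.4099723 245.3601108] [0.50509185 0.23142742 0.07      ] depth 0.07986091
[    0   283   357   101 17903] [150.2456013  353.49075574] [0.58463426 0.2200779  0.07      ] depth 0.0606072
[238 283  18  26 321] [248.11214953 297.22429907] [0.54130273 0.2870701  0.07      ] depth 0.12782376
[ 487  283   25   67 1063] [502.24082785 314.09689558] [0.5523393  0.45099759 0.07      ] depth 0.09926639
[ 325  326  103   22 1085] [375.70691244 338.21290323] [0.57176945 0.37192974 0.07      ] depth 0.06471417
vase cap now [258 216  15  15 177] [ 0.49191213 -0.01929241  0.06      ]
```

View pics/w2.png

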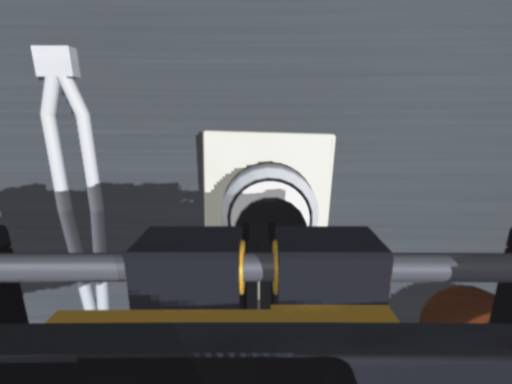

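The wrist view shows the bowl's cap centred at about column 270, while the fingers are at 258. I am about 6 mm short in y, so I shift that and press.

>>> drive_tool:
  moves: [-0.05, 0.15, 0, 0, 0, -0.05, 0.15, 0.15, 0, 0, -0.05, 0.15, 0.3, 0, 0, -0.05, 0.15, 0.4, 0, 0, -0.05, 0.15, 0.4, 0, 0]

```text
time_s: 6.62
tool_pos: [0.5004, 0.3034, 0.0708]
tool_rot: [-180.0, -0.0, -179.9]
force: [0.2, -0.8, 0.4]
grip_width: 0.0009
grasp_force: 0.0
```

>>> drive_tool:
  moves: [0, 0, 0.06, 0, 0, 0, 0, 0.12, 0, 0, 0, 0, 0.18, 0, 0, 0, 0, 0.24, 0, 0, 0, 0, 0.24, 0, 0]

```text
time_s: 7.25
tool_pos: [0.5009, 0.3038, 0.0617]
tool_rot: [180.0, 0.0, -179.9]
force: [0.1, -0.5, 1.5]
grip_width: 0.0008
grasp_force: 0.9
```

>>> drive_tool:
  moves: [0, 0, 0.04, 0, 0, 0, 0, 0.08, 0, 0, 0, 0, 0.12, 0, 0, 0, 0, 0.14, 0, 0, 0, 0, 0.14, 0, 0]

```text
time_s: 7.88
tool_pos: [0.5009, 0.3038, 0.0566]
tool_rot: [180.0, 0.0, -179.9]
force: [-0.9, -1.2, 5.3]
grip_width: 0.0004
grasp_force: 2.8
```

The bowl's stem is at its stop too (5.3 N). I lift and cross to the paperweight's timer, 608 mm in -y and 39 mm in +x.

>>> drive_tool:
  moves: [0, 0, -0.5, 0, 0, 0, 0, -1.8, 0, 0, 0, -0.2, -3.0, 0, 0, 0, -1.5, -3.0, 0, 0, 0, -2.9, -3.0, 0, 0]

```text
time_s: 8.5
tool_pos: [0.5007, 0.1873, 0.1763]
tool_rot: [180.0, 0.0, -179.8]
force: [0.4, -1.2, 0.3]
grip_width: 0.0006
grasp_force: 0.0
```

>>> drive_tool:
  moves: [0, -1.4, 0, 0, 0, 0, -2.8, 0, 0, 0, 0, -4.2, 0, 0, 0, 0, -5.6, 0, 0, 0, 0, -7.0, 0, 0, 0]

```text
time_s: 9.12
tool_pos: [0.5008, -0.0937, 0.1758]
tool_rot: [180.0, -0.0, -179.9]
force: [0.7, -0.0, 0.0]
grip_width: 0.0002
grasp_force: 0.0
```

>>> drive_tool:
  moves: [-0.2, -1.4, 0, 0, 0, -0.5, -2.8, 0, 0, 0, -0.8, -4.2, 0, 0, 0, -1.0, -5.3, 0, 0, 0, -1.0, -5.3, 0, 0, 0]

```text
time_s: 9.75
tool_pos: [0.5399, -0.3087, 0.1752]
tool_rot: [-179.8, -0.1, 179.7]
force: [-0.0, 0.0, -0.1]
grip_width: 0.0004
grasp_force: 0.0
```

>>> drive_tool:
  moves: [0, 0.05, 0.7, 0, 0, 0, 0.05, 1.4, 0, 0, 0, 0.05, 2.2, 0, 0, 0, 0.05, 2.2, 0, 0, 0, 0.05, 2.2, 0, 0]

```text
time_s: 10.38
tool_pos: [0.5422, -0.3017, 0.0891]
tool_rot: [-180.0, 0.1, -179.9]
force: [0.6, -0.7, 0.0]
grip_width: 0.0003
grasp_force: 0.0
```

```bash
python3 - <<'E'
from h import *
look('pics/w3.png')
E
```

```text
10.375 [ 0.54223875 -0.30173477  0.08909087] [-1.79998521e+02  6.10476430e-02 -1.79868226e+02] [ 0.56543545 -0.67517336  0.00998767]
[ 218  196   70   56 2480] [255.24153226 220.54516129] [ 0.53629982 -0.30432654  0.07      ] depth 0.19084978
[   0  283  217   71 6902] [ 89.35931614 333.62865836] [ 0.61862469 -0.41802095  0.07      ] depth 0.06531743
[490 283  22  42 762] [502.17716535 304.90682415] [ 0.59503329 -0.14097017  0.07      ] depth 0.10078931
[295 329  58  25 574] [324.2369338  341.58536585] [ 0.62515711 -0.2566274   0.07      ] depth 0.06356415
[462 331  40  16 340] [480.06764706 339.67058824] [ 0.62241678 -0.1504097   0.07      ] depth 0.064398155
[   0  355  357   29 9013] [180.3331854  370.65771663] [ 0.64986397 -0.35780838  0.07      ] depth 0.05705699
```

View pics/w3.png

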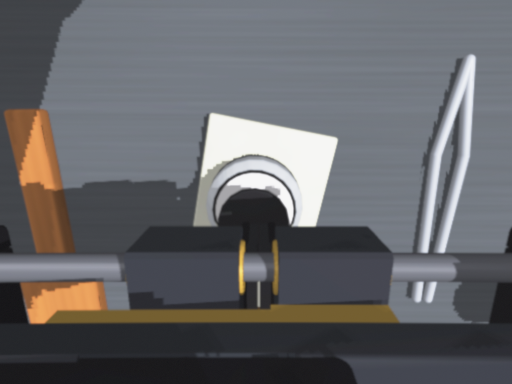

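The paperweight's cap is centred at about column 254, with the fingers at 258, so it is on target to within 3 mm. Pressing.

>>> drive_tool:
  moves: [0, -0.05, 0.15, 0, 0, 0, -0.05, 0.3, 0, 0, 0, -0.05, 0.4, 0, 0, 0, -0.05, 0.5, 0, 0, 0, -0.05, 0.5, 0, 0]

```text
time_s: 11.05
tool_pos: [0.5415, -0.3041, 0.068]
tool_rot: [180.0, -0.0, -179.9]
force: [-0.1, 0.9, 2.3]
grip_width: 0.0007
grasp_force: 0.6
```

>>> drive_tool:
  moves: [0, 0, 0.06, 0, 0, 0, 0, 0.12, 0, 0, 0, 0, 0.18, 0, 0, 0, 0, 0.22, 0, 0, 0, 0, 0.22, 0, 0]

```text
time_s: 11.68
tool_pos: [0.5416, -0.3042, 0.0592]
tool_rot: [-180.0, 0.0, -179.9]
force: [-0.5, 0.3, 2.5]
grip_width: 0.0009
grasp_force: 0.9
```

>>> drive_tool:
  moves: [0, 0, 0.04, 0, 0, 0, 0, 0.07, 0, 0, 0, 0, 0.09, 0, 0, 0, 0, 0.09, 0, 0]

```text
time_s: 12.18
tool_pos: [0.5417, -0.3042, 0.0562]
tool_rot: [180.0, 0.0, -179.9]
force: [-1.8, 1.8, 6.4]
grip_width: 0.0006
grasp_force: 3.1
```

That one is at its stop as well (6.4 N). I lift clear and move back toward the robot, so the top view is free for a check.

>>> drive_tool:
  moves: [0, 0, -0.5, 0, 0, 0, 0, -1.8, 0, 0, 0, 0, -3.2, 0, 0, 0, 0.9, -4.4, 0, 0, 0, 2.2, -4.6, 0, 0]

```text
time_s: 12.8
tool_pos: [0.5427, -0.2184, 0.2448]
tool_rot: [-179.8, 0.4, 179.8]
force: [0.7, 1.5, -1.0]
grip_width: 0.0004
grasp_force: 0.0
```

>>> drive_tool:
  moves: [0.7, 1.0, 0, 0, 0, 1.4, 1.6, 0, 0, 0, 1.4, 1.6, 0, 0, 0, 1.4, 1.6, 0, 0, 0, 1.4, 1.6, 0, 0, 0]

```text
time_s: 13.42
tool_pos: [0.4859, -0.1534, 0.24]
tool_rot: [-180.0, 0.0, 180.0]
force: [-0.1, -0.8, 0.2]
grip_width: 0.0005
grasp_force: 0.0
```

```bash
python3 - <<'E'
from h import *
im,d=env.read_camera("top"); cv2.imwrite("pics/top2.png",im[...,::-1]); d0=np.load("top.npz")["d"]
for n,(u,v) in dict(vase=(265,223),bowl=(153,222),weight=(364,204)).items():
    s=(im.max(2)<45).astype(np.uint8);k=np.zeros_like(s);k[v-16:v+17,u-18:u+19]=1
    nn,l,st,c=cv2.connectedComponentsWithStats(s*k);i=1+st[1:,4].argmax()
    print(n,st[i],ray("top",[c[i]],.06)[0],"sunk mm",1e3*np.median((d-d0)[v-4:v+5,u-4:u+5]))
E
```

```text
vase [259 217  14  14 162] [ 0.49120331 -0.02010326  0.06      ] sunk mm 9.865999
bowl [146 216  16  14 164] [0.49907019 0.30125867 0.06      ] sunk mm 10.243773
weight [359 211   1   1   1] [ 0.52086335 -0.29047177  0.06      ] sunk mm -580.2278
```

View pics/top2.png

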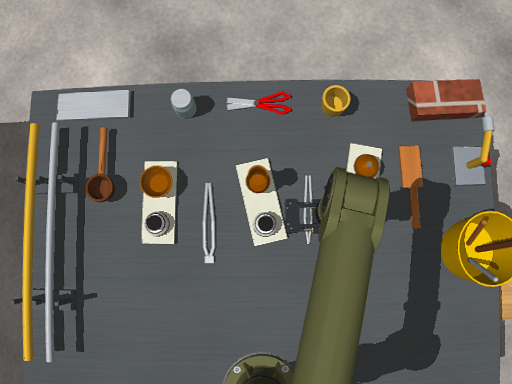

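The vase and bowl stems are 10 mm down and unmoved. The arm hides the paperweight's timer at about (364,204), so I move left and look again.

>>> drive_tool:
  moves: [0, 1.3, 0, 0, 0, 0, 2.6, 0, 0, 0, 0, 3.9, 0, 0, 0, 0, 5.2, 0, 0, 0, 0, 5.2, 0, 0, 0]

```text
time_s: 14.1
tool_pos: [0.4851, 0.0602, 0.2392]
tool_rot: [180.0, -0.1, -179.5]
force: [0.4, -0.7, 1.1]
grip_width: 0.0003
grasp_force: 0.0
```

```bash
python3 - <<'E'
from h import *
im,d=env.read_camera("top"); cv2.imwrite("pics/top3.png",im[...,::-1]); d0=np.load("top.npz")["d"]
for n,(u,v) in dict(weight=(364,204)).items():
    s=(im.max(2)<45).astype(np.uint8);k=np.zeros_like(s);k[v-16:v+17,u-18:u+19]=1
    nn,l,st,c=cv2.connectedComponentsWithStats(s*k);i=1+st[1:,4].argmax()
    print(n,st[i],ray("top",[c[i]],.06)[0],"sunk mm",1e3*np.median((d-d0)[v-4:v+5,u-4:u+5]))
E
```

```text
weight [356 197  15  16 177] [ 0.5398152  -0.30340638  0.06      ] sunk mm 9.526014
```

All three stems are down, nothing has moved, and the arm is clear.

```bash
python3 -c "
from cell import env
print(env.sign_off())"
```

```text
the job is handed in; nothing more can be done
None
```

I started the three timers in order (vase, bowl, paperweight), each stem measured about 10 mm down and each timer where it was, and handed the job in at about 14 s; no verdict was returned.

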